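# Pin the taper jig and wedge up its board

## Robot

A 6-joint arm with a two-finger parallel gripper is mounted at the origin on the work surface. World frame = base frame: x ahead of the robot, y to its left, z up, the work surface at z = 0. Lengths are in m, angles in rad, forces in N, time in s.
With the tool pointing down it reaches from about 0.35 to 0.775 m from the base axis. Payload 7.3 kg.
Tool frame: the origin (TCP) lies at the centre of the arm's flange, where the gripper is bolted on; the fingertips stand 178 mm ahead of it and the grasp point (between the pads) lies 159 mm ahead of it; z points along the fingers, y is the line along which they close (so a half turn about z gives the same grasp; the last joint's range is limited). The gripper opens to 92 mm and grips with 3 to 60 N. Pads are 19 mm wide; open, the fingers measure 130 mm over their backs; the gripper's body (75 mm by 190 mm) begins 47 mm behind the grasp point.
Start: joints at [1.009, 0.342, 1.524, -0, 1.275, -0.146], TCP at [0.212, 0.48, 0.405] pointing down, gripper open.
Joint ranges: [-2.53, 2.53], [-0.77, 2.02], [0.04, 2.7], [-1, 4.14], [0.28, 2.66], [-3.11, 3.11]. Speed limits (rad/s): [2.57, 2.57, 3.14, 3.14, 3.14, 3.14].

## Interface

Orientations are given as [roll, pitch, yaw] about the fixed x, y, z axes, in that order (R = Rz(yaw) Ry(pitch) Rx(roll)).
In Python, from cell import telemetry, vision, ticket gives the robot as it stands.
- The arm moves only by the shell command python3 -m crank 'ROWS' [FORCE]. ROWS is JSON, a list of rows, each a list of 5 numbers: the gripper command: -1 is shut, 1 is fully open, values between are in proportion, then the shift along the tool's x, y, z in mm, then the turn about the tool's z in rad. In form: [[fingers, dx, dy, dz, roll], ...]. A call has 1 to 12 rows; each row is the pose to reach, as a shift and turn from the pose commanded when the call began, along the tool's axes at that moment; what a row does not reach only later rows make up. A row lasts 1/12 s, in which the tool goes at most 41.7 mm and 7.16 degrees, less where a joint would pass 70% of its speed; a pose out of reach is approached as far as the arm can. A call with a gripper value outside its range is refused whole. The fingers move at their own pace and stop on an object; FORCE is the grip in N (left out, the last holds). Time passes only in rows, so rows that repeat a pose let the fingers close. It gives the time, the measured TCP pose, the force, the opening and the grip force at its end, in the units of the state.
- telemetry.observe(): the state, without advancing time (a new reading comes with each control period).
- vision.read_camera(name): name is "side" or "top"; returns (picture, depth): 420x560x3 uint8, red, green, blue; 420x560 float32, m along the optical axis (not along the pixel's ray), 0 where there is no reading.
- vision.get_calibration(name): a dict with "camera_matrix" (3x3 intrinsics, pixels), "rvec" (rotation vector, rad) and "tvec" (3), from world to camera coordinates, as OpenCV has them. Camera axes: x right, y down, z forward; pixel columns grow to the right and rows downward; lengths in m; the calibration is good to about 2 mm. A picture is of the moment at which its call begins. get_calibration takes no time and is no camera call.
- ticket.hand_in(): hands the job in; it is judged then, once.
The state is a dict: "time": time; "qpos": joint angles; "qvel": joint speeds; "joint_efforts": joint torques, N m; "tool_pos": TCP position; "tool_rot": TCP orientation; "contact_force": force on the tool from outside, world axes, zero at the start; "torque": the same for the moment, N m; "opening": finger opening in m; "grip_force": force on a finger pad.
Only numpy, scipy, OpenCV 4.12 (cv2) and the standard library are available. Lean on these libraries where they do the work, as an engineer would, in place of code of your own. Each camera call takes 0.05 s, during which the arm holds its last target. There are 200 camera calls.

## Task

Set up the taper jig on the woodshop bench: press the brass bench dog on its base fully home, then take the yellow-and-wood wedge by its heel, lay it flat on the bench in front of the jig and push it, tip first, straight into the channel under the white-marked free edge of the dark hinged board until the board just lifts off the base, by about 5 mm (the edge then stands over the red stripe on the wedge). Only the wedge may carry the board, and the program finishes while still holding the wedge there; leave the hammer, the tape measure and the offcut where they are.

Things in the scene. Friction and masses are not known exactly. Their poses are not given: they have to be found in the camera images.
- jig: Jig fixed to the bench. Grey base 20 mm thick, origin on the bench; in its own frame x -130 (front) to +130 mm, y -85 to +125 mm, z up. A channel open to the front and down to the bench is cut in it: y -42 to +42, x -130 to 0 mm; the wedge goes in along +x. The board covers y -75 to +75, x -115 to +105 mm: the base reaches 15 mm out in front of the board's free edge.
- board: Dark board 220 x 150 x 18 mm, 0.35 to 0.7 kg, flat on the base and hinged at its rear end. Origin: middle of the hinge line, at its underside, 20 mm above the bench. Axes as the jig's while flat. Its free front edge (white line on top at the middle) is at x = -220 mm and swings up; its weight holds it down. Top 38 mm above the bench; a low strip across its rear reaches 48 mm.
- board_edge (a point): Middle of the lower corner of the board's free front edge. Height 20 mm above the bench while the board lies on the base; the height beyond 20 mm is the lift.
- dog (a joint): Bench dog: brass round cap, 32 mm across, 12 mm thick, on a pin in the jig's base. Value: metres pressed down, 0 (14 mm proud) to 0.014 (fully home, cap sits on the base). Starts 0 to 4 mm pressed. Takes about 6 N to push and stays where it is left.
- dog_top (a point): Centre of the cap's flat top, at jig x = -30, y = +100 mm; 46 mm above the bench at joint value 0, 32 mm when fully home. Press here, straight down.
- wedge: Wedge, loose, 160 x 40 mm, about 0.15 kg, flat on the bench; origin on its underside, +x towards the thin tip, z up. Yellow ramp: 6 mm high at the tip (x = +75 mm), rising evenly to 33 mm at x = -15 mm (slope 0.3). Heel, a brown wood block: x -85 to -15 mm, 40 mm wide, 40 mm high. Red stripe across the ramp at x = 7 to 17 mm, where it is 23.5 to 26.5 mm high.
- wedge_grip (a point): Centre of the part of the heel to grip: at wedge x = -55 mm, 20 mm above its underside; 40 mm wide between the side faces (along the wedge's y).
- wedge_tip (a point): Middle of the wedge's thin front end, at wedge x = +75 mm, 3 mm above its underside.
- hammer: Bystander: hammer with a wooden handle lying flat on the bench, about 260 mm long; leave it alone.
- tape: Bystander: yellow tape measure standing on the bench, 66 x 36 x 60 mm, origin under its centre; leave it alone.
- offcut: Bystander: dark wooden offcut, 90 x 60 x 35 mm, origin under its centre; leave it alone.

How it is judged:
On the way, in this order (a step that is already met when the one before it is completed fails the run):
1. the bench dog is pressed fully home (value of joint dog above 0.012 m), for 0.2 s.
2. the wedge, flat on the bench, has its tip in the channel under the free edge while the board still lies on the base (x of wedge_tip in the frame of jig between -0.11 and -0.02 m and y of wedge_tip in the frame of jig between -0.03 and 0.03 m and height (world z) of board_edge below 0.0215 m and height (world z) of wedge below 0.004 m and angle between wedge's own z axis and vertical below 0.06 rad), for 0.1 s.
At the end, for the whole second after the job is handed in: Dog within 2 mm of home; board edge 2.5 to 8 mm above rest, carried by the wedge alone, robot off the board; wedge flat on the bench, still, within 0.2 rad of straight, tip within 30 mm of the channel middle, fingers holding it (over 1 N); bystanders moved under 20 mm (value of joint dog above 0.012 m and height (world z) of board_edge between 0.0225 and 0.028 m and contact force between wedge and board above 0.4 N and contact force between each of the fingers, the arm and board below 0.2 N and contact force between the fingers and wedge above 1 N and y of wedge_tip in the frame of jig between -0.03 and 0.03 m and angle between the x axis of wedge and the x axis of jig, either way round below 0.2 rad and linear speed of wedge below 0.01 m/s and height (world z) of wedge below 0.004 m and angle between wedge's own z axis and vertical below 0.06 rad); the arm keeps its last pose, push and grip.
It fails at once if the hammer is disturbed (moved more than 20 mm) (distance of hammer from where it was at the start of the episode above 0.02 m).
It fails at once if the tape measure is disturbed (moved more than 20 mm) (distance of tape from where it was at the start of the episode above 0.02 m).
It fails at once if the offcut is disturbed (moved more than 20 mm) (distance of offcut from where it was at the start of the episode above 0.02 m).
It also fails if it takes over 48 s, if anything falls off the work surface, if the arm or the gripper's body presses on something with over 40 N, if the wrist force passes 120 N, or if a joint passes its speed limit or range.

## Working session

There is one attempt and no reset: what is moved stays moved. The work goes in short steps, Python scripts to look and compute and a shell command to move; the robot and the scene stay as the last step left them, time stands still between calls to the robot, and variables do not carry over. Pictures are saved under pics/ and viewed, at most 10 in all, crops included, and the job is handed in when it is done.

```bash
mkdir -p pics
cat > h.py <<'E'
import numpy as np, cv2
from cell import telemetry, vision, ticket
from scipy.spatial.transform import Rotation as R
def cam(n):
    p,d=vision.read_camera(n); c=vision.get_calibration(n); np.savez(f'{n}.npz',p=p,d=d); return p,d,c
def load(n):
    z=np.load(f'{n}.npz'); return z['p'],z['d'],vision.get_calibration(n)
def world(d,c,u,v,z=None):
    K=np.array(c['camera_matrix']);Rm=cv2.Rodrigues(np.array(c['rvec'],float))[0];t=np.array(c['tvec'],float).ravel()
    ray=np.linalg.inv(K)@np.array([u,v,1.]); C=-Rm.T@t; w=Rm.T@ray
    s=d[int(round(v)),int(round(u))] if z is None else (z-C[2])/w[2]
    return C+s*w
def cloud(d,c):
    K=np.array(c['camera_matrix']);Rm=cv2.Rodrigues(np.array(c['rvec'],float))[0];t=np.array(c['tvec'],float).ravel()
    v,u=np.mgrid[:d.shape[0],:d.shape[1]]; P=np.stack([(u-K[0,2])/K[0,0]*d,(v-K[1,2])/K[1,1]*d,d],-1)
    return (P-t)@Rm
def save(p,f,roi=None,k=1):
    if roi: p=p[roi[1]:roi[3],roi[0]:roi[2]]
    cv2.imwrite(f,cv2.resize(p[:,:,::-1],None,fx=k,fy=k,interpolation=cv2.INTER_CUBIC))
E
python3 - <<'E'
from h import *
for n in('top','side'):
    p,d,c=cam(n); save(p,f'pics/{n}0.png'); print(n,c)
print(telemetry.observe())
E
```

```text
top {'camera_matrix': array([[546.19551044,   0.        , 278.48713572],
       [  0.        , 546.19551044, 205.49938052],
       [  0.        ,   0.        ,   1.        ]]), 'rvec': array([ 2.12573156, -2.16837039,  0.16341401]), 'tvec': array([-0.08106988,  0.64253153,  1.27059175])}
side {'camera_matrix': array([[469.06023336,   0.        , 282.37316351],
       [  0.        , 469.06023336, 201.02076396],
       [  0.        ,   0.        ,   1.        ]]), 'rvec': array([ 2.33964683, -0.20700235,  0.0916238 ]), 'tvec': array([-0.63456428,  0.0566727 ,  1.06427319])}
{'time': 0.1, 'qpos': array([ 1.00900473e+00,  3.42683749e-01,  1.52493058e+00,  2.44271105e-06,
        1.27538684e+00, -1.45997779e-01]), 'qvel': array([-0.00086526, -0.00083916, -0.00231605,  0.00087904,  0.00025035,
        0.00093894]), 'joint_efforts': array([ 2.02054965e-03, -4.32002950e+01, -2.44696480e+01,  7.20975478e-02,
        5.25530765e-02, -6.28480802e-05]), 'tool_pos': array([0.21197217, 0.48017879, 0.40409517]), 'tool_rot': array([-3.14019946e+00, -2.07221650e-04,  2.72579797e+00]), 'contact_force': array([ 0.7157978 , -0.38564878,  0.2786069 ]), 'torque': array([-0.01613056, -0.02351207, -0.03025734]), 'grip_force': 0.0, 'opening': 0.09227048952743926}
```

View pics/top0.png

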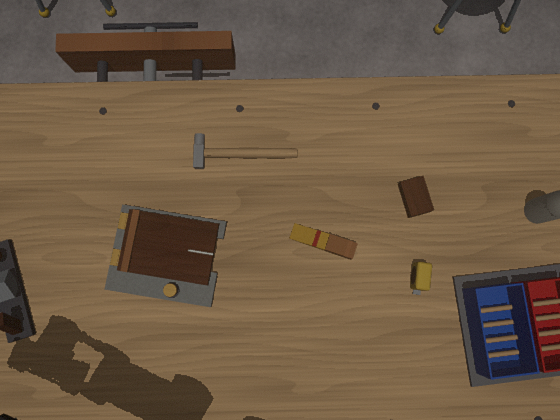

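View pics/side0.png

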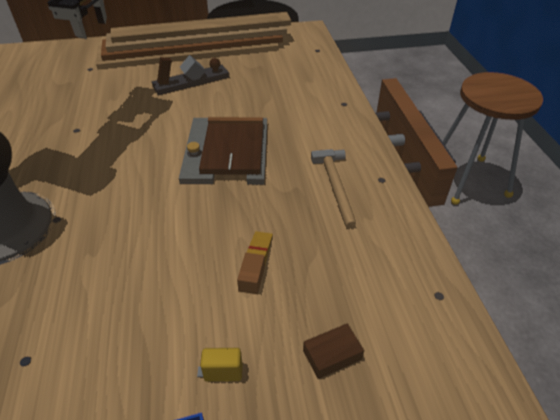

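The top picture shows the jig at about (165,255) with its channel opening to the right and the dog at (170,290). The wedge is at (323,241), its tip towards the jig. The hammer is at (245,153), the offcut at (416,197) and the tape at (423,276). Next I'll fit the poses from the depth.

Run:
```python
from h import *
p,d,c=load('top'); P=cloud(d,c); V,U=np.mgrid[:420,:560]
def rect(m,name):
    q=P[m]; r=cv2.minAreaRect((q[:,:2]*1000).astype(np.float32)); print(name,m.sum(),'z',np.round(np.percentile(q[:,2],[5,50,95]),4),'c',np.round(r[0],1),np.round(r[1],1),round(r[2],1)); return q
def box(a,b,e,f): return (U>a)&(U<e)&(V>b)&(V<f)
Z=P[...,2]; ok=d>0
print('bench z',np.median(Z[box(330,300,400,380)]))
J=box(95,195,235,315)&ok
rect(J&(Z>.012),'jig all'); rect(J&(Z>.032)&(Z<.043)&box(132,205,225,287),'board'); 
W=box(280,215,365,265)&ok
rect(W&(Z>.003),'wedge'); rect(W&(Z>.0365),'heel')
rect(box(155,275,185,305)&(Z>.03),'cap')
hsv=cv2.cvtColor(p,cv2.COLOR_RGB2HSV)
for a in [(121,205),(226,221),(213,305),(106,290)]: print('jigcorner',a,np.round(world(d,c,*a,z=.02),4))
for a in [(189,250),(213,254)]: print('white',a,np.round(world(d,c,*a,z=.038),4))
print('cap',np.round(world(d,c,170.5,290,z=.044),4))
for n,z in((.0,0),):pass
big=cv2.resize(p[195:315,95:365,::-1],None,fx=2.9,fy=2.9,interpolation=cv2.INTER_CUBIC); cv2.imwrite('pics/crop.png',big)
```

```text
bench z -0.00019425090878036645
jig all 9071 z [0.0182 0.0371 0.0463] c [529.5 183.4] [262.2 210.2] 79.5
board 4668 z [0.0345 0.0386 0.0423] c [537.4 165.7] [200.3 168. ] 79.6
wedge 1651 z [0.0033 0.0195 0.0429] c [ 559.3 -201.5] [206. 119.] 88.8
heel 452 z [0.0373 0.0403 0.0446] c [ 543.  -236.6] [81.6 40.5] 69.4
cap 252 z [0.0352 0.0431 0.0489] c [451.7  58.4] [288.2  47.1] 88.8
jigcorner (121, 205) [0.6537 0.2937 0.02  ]
jigcorner (226, 221) [0.609  0.0355 0.02  ]
jigcorner (213, 305) [0.4067 0.0679 0.02  ]
jigcorner (106, 290) [0.4475 0.3252 0.02  ]
white (189, 250) [0.5384 0.1231 0.038 ]
white (213, 254) [0.5277 0.0655 0.038 ]
cap [0.4444 0.1655 0.044 ]
```

View pics/crop.png

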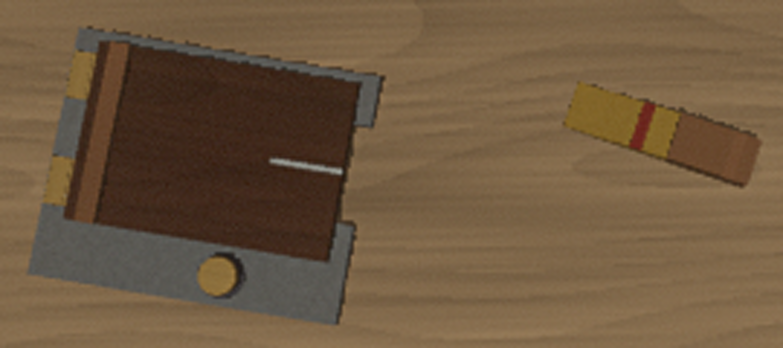

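```bash
cat >> h.py <<'E'
def fit(local,pts):
    "2D rigid fit local->world: angle, origin, residuals"
    A=np.array(local,float);B=np.array(pts,float);a=A.mean(0);b=B.mean(0)
    H=(A-a).T@(B-b); th=np.arctan2(H[0,1]-H[1,0],H[0,0]+H[1,1]); r=np.array([[np.cos(th),-np.sin(th)],[np.sin(th),np.cos(th)]])
    o=b-r@a; return th,o,(B-(A@r.T+o))
def go(xyz,yaw):
    "shift in mm and roll in current tool axes to reach TCP xyz, yaw (tool down)"
    s=telemetry.observe(); T=R.from_euler('xyz',s['tool_rot']); dl=T.inv().apply(np.array(xyz)-s['tool_pos'])*1000
    dy=(s['tool_rot'][2]-yaw+np.pi)%(2*np.pi)-np.pi
    print('shift',np.round(dl,1),'roll',round(dy,3),'t',round(s['time'],2),'pos',np.round(s['tool_pos'],4),'F',np.round(s['contact_force'],1),'open',round(s['opening'],4),'grip',round(s['grip_force'],1))
E
python3 - <<'E'
from h import *
p,d,c=load('top')
w=lambda x,y,z:world(d,c,x/2.9+95-.33,y/2.9+195-.33,z=z)[:2]
jl=[(.13,-.085),(-.13,-.085),(-.13,.125),(.13,.125),(-.115,0),(-.115,.075),(-.115,-.075),(-.03,.1)]
jp=[w(80,28,.02),w(383,75,.02),w(338,324,.02),w(29,273,.02),w(342,172,.038),w(329,261,.038),w(361,83,.038),w(217,275,.044)]
print('jig',fit(jl,jp))
wl=[(-.085,-.02),(-.085,.02),(-.015,-.02),(-.015,.02),(.075,-.02),(.075,.02),(.007,-.02),(.017,-.02)]
wp=[w(760,140,.04),w(743,187,.04),w(682,112,.04),w(668,157,.04),w(577,82,.006),w(564,125,.006),w(655,105,.0235),w(643,101,.0265)]
print('wedge',fit(wl,wp))
# side-camera check: project
ps,ds,cs=load('side'); th,o,_=fit(jl,jp); tw,ow,_=fit(wl,wp)
def proj(th,o,x,y,z):
    q=o+np.array([[np.cos(th),-np.sin(th)],[np.sin(th),np.cos(th)]])@[x,y]
    return cv2.projectPoints(np.array([[*q,z]]),cs['rvec'],cs['tvec'],cs['camera_matrix'],None)[0].ravel()
big=cv2.resize(ps[110:300,170:290,::-1],None,fx=3,fy=3,interpolation=cv2.INTER_CUBIC)
L=[(th,o,*a,.02) for a in jl[:4]]+[(th,o,-.115,0,.038),(th,o,-.03,.1,.044)]+[(tw,ow,*a,z) for a,z in zip(wl,[.04]*4+[.006]*2)]
for a in L:
    u,v=proj(*a); cv2.drawMarker(big,(int((u-170+.5)*3),int((v-110+.5)*3)),(0,255,0),0,8,1)
cv2.imwrite('pics/chk.png',big)
q=o+np.array([[np.cos(th),-np.sin(th)],[np.sin(th),np.cos(th)]])@[-.03,.1]; print('dog',q)
go([*q,.25],th+np.pi/2)
E
```

```text
jig (np.float64(1.388964713249925), array([0.54928787, 0.17790882]), array([[-1.05324523e-03,  2.28216526e-04],
       [ 7.07495650e-04, -9.81945501e-04],
       [ 7.01485723e-04, -4.85393025e-04],
       [ 5.30551240e-04,  5.32875723e-05],
       [-7.09348008e-04,  1.67312055e-03],
       [ 4.13836522e-04, -1.05636172e-03],
       [-7.22960612e-04, -7.78183804e-04],
       [ 1.32184713e-04,  1.34725940e-03]]))
wedge (np.float64(1.208968325854323), array([ 0.55816762, -0.19445846]), array([[ 0.00045324,  0.00093157],
       [-0.00065257,  0.00240239],
       [ 0.00023057, -0.00066178],
       [ 0.00052668, -0.00196906],
       [-0.00091673,  0.00066053],
       [-0.00010763, -0.0015436 ],
       [ 0.00036612, -0.00034677],
       [ 0.00010031,  0.00052671]]))
dog [0.44551152 0.16648652]
shift [-340.4 -192.4  154.3] roll -0.234 t 0.1 pos [0.212  0.4802 0.4041] F [ 0.7 -0.4  0.3] open 0.0923 grip 0.0
```

View pics/chk.png

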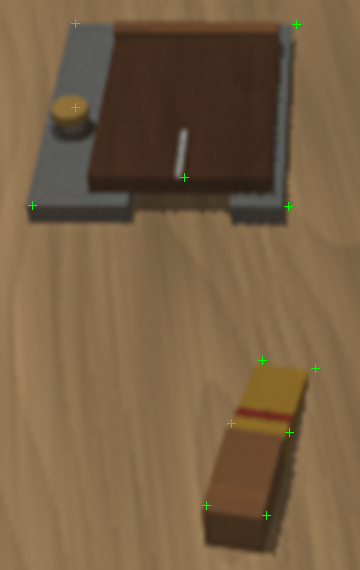

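The side picture agrees to about 3 mm: the markers sit about 1.5 px right of and above the real corners. I'll average the two cameras and move to above the dog.

```bash
python3 -m crank '[[-1,-60,-34,0,-0.1],[-1,-100,-60,20,-0.234],[-1,-140,-80,40,-0.234],[-1,-175,-100,60,-0.234],[-1,-210,-120,80,-0.234],[-1,-245,-140,100,-0.234],[-1,-280,-160,115,-0.234],[-1,-310,-175,130,-0.234],[-1,-338,-193,140,-0.234],[-1,-338,-193,150,-0.234],[-1,-338,-193,150,-0.234],[-1,-338,-193,150,-0.234]]'; python3 -c "
from h import *
go([.444,.165,.22],1.389+np.pi/2); p,d,c=cam('top'); save(p,'pics/a.png',(100,200,240,340),4); p,d,c=cam('side'); save(p,'pics/b.png',(120,60,300,240),3)"
```

```text
time: 1.1
tool_pos: [0.444, 0.1652, 0.253]
tool_rot: [-3.14, -0.003, 2.956]
contact_force: [-0.4, -0.2, 0.4]
opening: 0.0167
grip_force: 0.0
shift [-0.1 -0.2 33. ] roll -0.004 t 1.1 pos [0.444  0.1652 0.253 ] F [-0.4 -0.2  0.4] open 0.0167 grip 0.0
```

View pics/b.png

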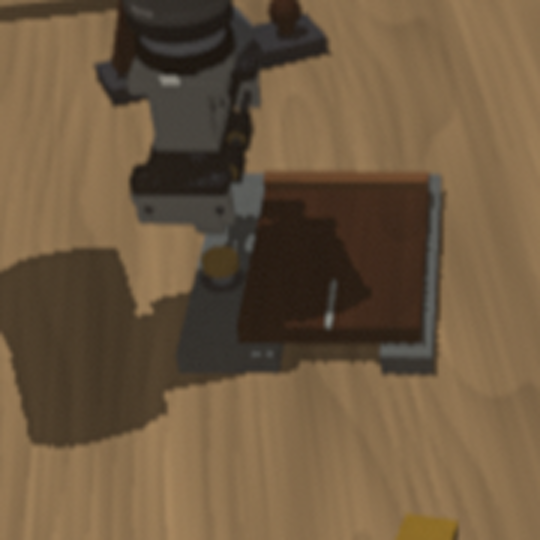

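The side crop shows the gripper behind and above the brass cap at (220,265), with the base and board unobstructed. I'll check where the fingertip should project.

Run:
```python
from h import *
p,d,c=load('side'); s=telemetry.observe()
T=R.from_euler('xyz',s['tool_rot'])
for l in(0,.112,.159,.178):
    q=s['tool_pos']+T.apply([0,0,l]); u=cv2.projectPoints(q[None],c['rvec'],c['tvec'],c['camera_matrix'],None)[0].ravel(); print(l,np.round(q,3),np.round((u-[120,60])*3))
P=cloud(d,c);Z=P[...,2]
m=(np.abs(P[...,0]-.444)<.06)&(np.abs(P[...,1]-.165)<.12)&(Z>.058)
q=P[m]
for a in np.arange(.058,.2,.01):
    k=q[(q[:,2]>=a)&(q[:,2]<a+.01)]
    if len(k): print(round(a,3),len(k),np.round(k.min(0),3),np.round(k.max(0),3))
print(s['opening'])
```

```text
0 [0.443 0.167 0.255] [185.  32.]
0.112 [0.443 0.167 0.143] [206. 158.]
0.159 [0.443 0.167 0.096] [213. 206.]
0.178 [0.443 0.167 0.077] [216. 224.]
0.078 4 [0.426 0.143 0.087] [0.448 0.147 0.088]
0.088 24 [0.426 0.138 0.088] [0.448 0.145 0.097]
0.138 67 [0.389 0.07  0.14 ] [0.49  0.242 0.148]
0.148 167 [0.389 0.071 0.148] [0.491 0.241 0.158]
0.158 238 [0.389 0.067 0.158] [0.492 0.242 0.168]
0.168 136 [0.387 0.064 0.168] [0.493 0.251 0.178]
0.178 554 [0.389 0.063 0.178] [0.492 0.256 0.188]
0.188 128 [0.408 0.098 0.188] [0.482 0.241 0.198]
0.198 90 [0.41  0.106 0.198] [0.463 0.156 0.208]
0.008262359762143415
```

View pics/a.png

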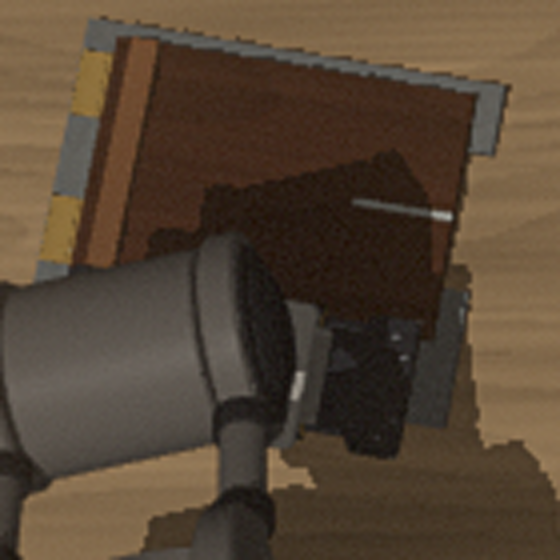

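The top crop shows the gripper over the cap with the board clear, and the projected tip (216,224) lies above the cap. I'll press down.

```bash
python3 -m crank '[[-1,0,0,15,0],[-1,0,0,28,0],[-1,0,0,34,0],[-1,0,0,38,0],[-1,0,0,41,0],[-1,0,0,43,0],[-1,0,0,44,0],[-1,0,0,44,0]]'; python3 -c "
from h import *
go([.444,.165,.21],1.389+np.pi/2)"
```

```text
time: 1.87
tool_pos: [0.4428, 0.1683, 0.2115]
tool_rot: [3.141, 0.0, 2.961]
contact_force: [-0.2, 0.8, 0.2]
opening: -0.0001
grip_force: 0.0
shift [-1.8 -3.   1.5] roll 0.001 t 1.87 pos [0.4428 0.1683 0.2115] F [-0.2  0.8  0.2] open -0.0001 grip 0.0
```

```bash
python3 -m crank '[[-1,-1,-1,1,0],[-1,-1,-1,2,0],[-1,-1,-1,2.5,0]]';  python3 -m crank '[[-1,0,0,1,0],[-1,0,0,1.5,0],[-1,0,0,2,0]]'; python3 -c "
from h import *
go([.444,.165,.21],1.389+np.pi/2)"
```

```text
time: 2.12
tool_pos: [0.444, 0.1668, 0.21]
tool_rot: [3.14, 0.001, 2.96]
contact_force: [-7.0, 2.5, 24.9]
opening: 0.0003
grip_force: 12.1
time: 2.37
tool_pos: [0.444, 0.1668, 0.2098]
tool_rot: [3.14, 0.002, 2.961]
contact_force: [-12.4, 0.7, 44.4]
opening: 0.0008
grip_force: 22.2
shift [-0.3 -1.7 -0.2] roll 0.001 t 2.37 pos [0.444  0.1668 0.2098] F [-12.4   0.7  44.4] open 0.0008 grip 22.2
```

```bash
python3 -m crank '[[-1,0,0,-10,0],[-1,0,0,-40,0],[-0.2,0,0,-70,0.1],[0.3,0,0,-80,0.2],[0.3,0,0,-90,0.32],[0.3,0,0,-90,0.44],[0.3,0,0,-90,0.56],[0.3,0,0,-90,0.68],[0.3,0,0,-90,0.8],[0.3,0,0,-90,0.92],[0.3,0,0,-90,1.04],[0.3,0,0,-90,1.16]]'; python3 -c "
from h import *
go([.5387,-.2459,.25],1.209)"
```

```text
time: 3.37
tool_pos: [0.4441, 0.1662, 0.2966]
tool_rot: [3.141, 0.0, 1.794]
contact_force: [-0.5, 0.4, 0.2]
opening: 0.059
grip_force: 0.0
shift [-422.8    0.9   46.6] roll 0.585 t 3.37 pos [0.4441 0.1662 0.2966] F [-0.5  0.4  0.2] open 0.059 grip 0.0
```

```bash
python3 -m crank '[[0.6,-20,0,0,0.1],[0.6,-60,0,0,0.2],[0.6,-100,0,0,0.32],[0.6,-140,0,0,0.44],[0.6,-180,0,0,0.585],[0.6,-220,0,0,0.585],[0.6,-260,0,0,0.585],[0.6,-300,0,0,0.585],[0.6,-340,0,10,0.585],[0.6,-380,0,20,0.585],[0.6,-410,0,30,0.585],[0.6,-423,1,35,0.585]]'; python3 -c "
from h import *
go([.5387,-.2459,.179],1.209)
p,d,c=cam('top'); P=cloud(d,c); save(p,'pics/c.png',(90,190,370,310),2.8)
Z=P[...,2]; V,U=np.mgrid[:420,:560]; m=(U>155)&(U<185)&(V>275)&(V<305); print('cap z',np.percentile(Z[m],[50,80,95,99]), np.median(Z[285:295,165:176]))"
```

```text
time: 4.37
tool_pos: [0.5412, -0.2494, 0.2602]
tool_rot: [3.141, 0.001, 1.212]
contact_force: [-0.4, 0.1, 0.6]
opening: 0.0736
grip_force: 0.0
shift [ 2.5 -3.7 81.2] roll 0.003 t 4.37 pos [ 0.5412 -0.2494  0.2602] F [-0.4  0.1  0.6] open 0.0736 grip 0.0
cap z [0.02186141 0.0323758  0.03956021 0.04309781] 0.032629812797813115
```

View pics/c.png

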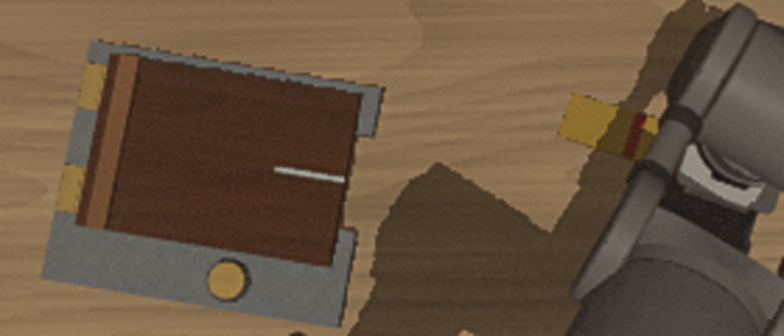

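The dog is home: the cap measures 32.6 mm and looks flat at (228,280). The wedge is undisturbed under the gripper. I'll descend and grip.

```bash
python3 -m crank '[[0.6,2.5,-3.5,20,0],[0.6,2.5,-3.5,45,0],[0.6,2.5,-3.5,65,0],[0.6,2.5,-3.5,75,0],[0.6,2.5,-3.5,78,0],[0.6,2.5,-3.5,78,0],[-0.3,2.5,-3.5,78,0],[-1,2.5,-3.5,78,0],[-1,2.5,-3.5,78,0],[-1,2.5,-3.5,78,0],[-1,2.5,-3.5,78,0]]' 30; python3 -c "
from h import *
go([.5387,-.2459,.182],1.209)"
```

```text
time: 5.33
tool_pos: [0.5388, -0.2422, 0.1838]
tool_rot: [3.141, 0.0, 1.215]
contact_force: [-0.2, 0.1, -0.8]
opening: 0.045
grip_force: 0.0
shift [-3.5  1.2  1.8] roll 0.006 t 5.33 pos [ 0.5388 -0.2422  0.1838] F [-0.2  0.1 -0.8] open 0.045 grip 0.0
```

```bash
python3 -m crank '[[-1,0,0,0,0],[-1,0,0,0,0],[-1,0,0,0,0],[-1,0,0,0,0]]' 30; python3 -c "
from h import *
go([.5387,-.2459,.182],1.209)"
```

```text
time: 5.67
tool_pos: [0.5388, -0.2422, 0.1836]
tool_rot: [3.141, 0.0, 1.215]
contact_force: [-0.8, -0.2, 6.0]
opening: 0.0398
grip_force: 30.0
shift [-3.5  1.2  1.6] roll 0.006 t 5.67 pos [ 0.5388 -0.2422  0.1836] F [-0.8 -0.2  6. ] open 0.0398 grip 30.0
```

```bash
python3 -c "
from h import *
go([.4993,-.0939,.1836],1.389)"
```

```text
shift [125.2 -88.7  -0. ] roll -0.174 t 5.67 pos [ 0.5388 -0.2422  0.1836] F [-0.8 -0.2  6. ] open 0.0398 grip 30.0
```

```bash
python3 -m crank '[[-1,0,0,-6,0],[-1,5,-3,-12,0],[-1,20,-14,-12,-0.03],[-1,40,-28,-12,-0.07],[-1,60,-43,-12,-0.11],[-1,80,-57,-12,-0.15],[-1,100,-71,-12,-0.174],[-1,115,-82,-12,-0.174],[-1,125,-89,-12,-0.174],[-1,125,-89,-12,-0.174],[-1,125,-89,-12,-0.174]]'; python3 -c "
from h import *
p,d,c=cam('top'); save(p,'pics/e.png',(90,190,370,310),2.8)
go([.4993,-.0939,.1836],1.389)"
```

```text
time: 6.58
tool_pos: [0.499, -0.0936, 0.1955]
tool_rot: [3.141, 0.0, 1.39]
contact_force: [0.8, -0.5, -1.2]
opening: 0.0402
grip_force: 30.0
shift [ 0.4 -0.  11.9] roll 0.0 t 6.63 pos [ 0.4993 -0.0943  0.1955] F [ 0.2 -0.8 -2.5] open 0.04 grip 30.0
```

View pics/e.png

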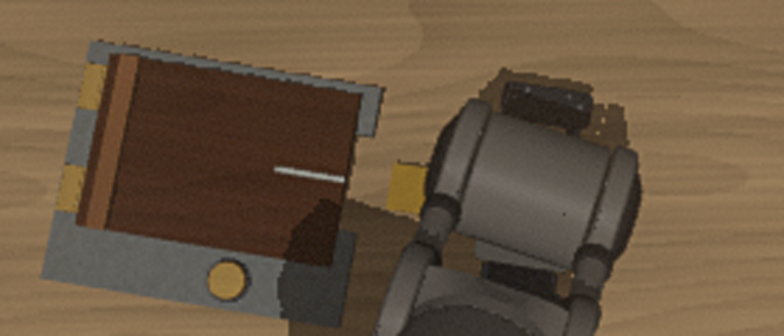

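The wedge is held in line with the channel, its tip edge running from about (397,163) to (389,209). I'll check it in the jig frame.

```bash
python3 - <<'E'
from h import *
p,d,c=load('top'); th,o=1.389,np.array([.5493,.1779])
M=np.array([[np.cos(th),np.sin(th)],[-np.sin(th),np.cos(th)]])
f=lambda x,y,z: np.round(M@(world(d,c,x/2.8+90-.33,y/2.8+190-.33,z=z)[:2]-o)*1000,1)
print(f(398,163,.018),f(388,210,.018),'edge',f(345,180,.038),'front',f(383,87,.02),f(356,232,.02))
E
python3 -m crank '[[-1,0,0,4,0],[-1,0,0,8,0],[-1,0,0,11,0],[-1,0,0,12,0],[-1,0,0,12.5,0],[-1,0,0,12.5,0]]'
```

```text
[-154.6  -21.9] [-153.1   19.6] edge [-114.1    0.9] front [-130.2  -85.2] [-129.3   42.7]
time: 7.13
tool_pos: [0.4988, -0.0946, 0.1834]
tool_rot: [3.141, 0.0, 1.388]
contact_force: [-4.4, -1.8, 11.0]
opening: 0.0403
grip_force: 30.0
```

```bash
python3 -m crank '[[-1,10,0,0,0],[-1,25,0,0,0],[-1,40,0,0,0],[-1,52,0,0,0],[-1,60,0,0,0],[-1,64,0,0,0],[-1,64,0,0,0],[-1,64,0,0,0],[-1,64,0,0,0]]'; python3 -c "
from h import *
go([.4993,-.0939,.1836],1.389)
print(np.array(vision.read_camera('side')[0]).shape)
p,d,c=cam('side'); save(p,'pics/f.png',(170,110,290,240),5)"
```

```text
time: 7.88
tool_pos: [0.5112, -0.031, 0.1835]
tool_rot: [3.139, -0.001, 1.388]
contact_force: [1.0, 3.6, 8.3]
opening: 0.0401
grip_force: 30.0
shift [-64.   -0.3  -0.2] roll -0.001 t 7.88 pos [ 0.5112 -0.031   0.1835] F [1.  3.6 8.3] open 0.0401 grip 30.0
(420, 560, 3)
```

View pics/f.png

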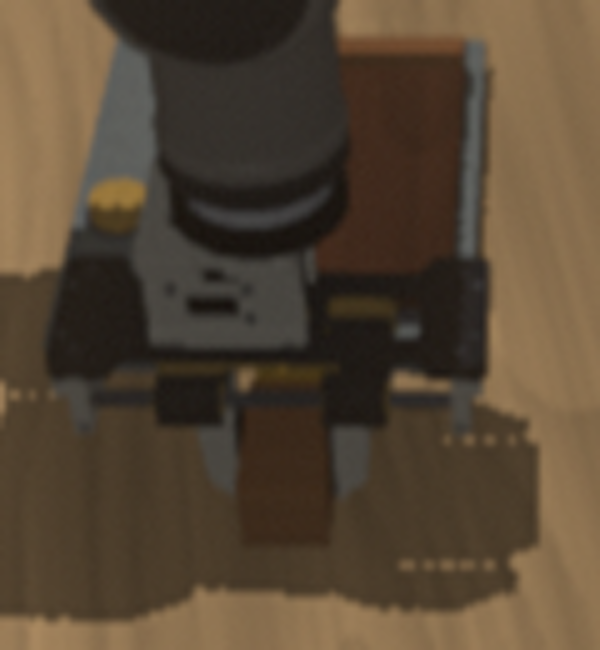

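The wedge enters the channel with the fingers clear of the jig. I'll push on, with the board's slope from depth as the lift gauge and a baseline taken first.

```bash
cat >> h.py <<'E'
def lift(n=4):
    "board underside edge lift (mm) from a plane fit to its top"
    th,o=1.389,np.array([.5493,.1779]); M=np.array([[np.cos(th),np.sin(th)],[-np.sin(th),np.cos(th)]]); out=[]
    for _ in range(n):
        p,d,c=cam('top'); P=cloud(d,c); Z=P[...,2]; q=(P[...,:2]-o)@M.T
        m=(d>0)&(q[...,0]>-.107)&(q[...,0]<.06)&(q[...,1]>-.067)&(q[...,1]<.067)&(abs(Z-.042)<.02)
        r=p[...,0].astype(int)-p[...,2]; m&=r>12
        x=.105-q[...,0][m]; s=np.polyfit(x,Z[m],1); out.append([s[0]*220,(np.polyval(s,.22)-.038)*1000,m.sum()])
    print('slope lift, edge lift, n',np.round(np.mean(out,0),2),'sd',np.round(np.std(out,0),2))
E
python3 -c "
from h import *
lift()"
python3 -m crank '[[-1,4,0,0,0],[-1,8,0,0,0],[-1,12,0,0,0],[-1,15,0,0,0],[-1,18,0,0,0],[-1,20,0,0,0],[-1,22,0,0,0],[-1,24,0,0,0],[-1,24,0,0,0],[-1,24,0,0,0]]'; python3 -c "
from h import *
go([.5112,-.031,.1835],1.389); lift()"
```

```text
slope lift, edge lift, n [-3.30000e-01  7.20000e-01  3.73725e+03] sd [0.09 0.06 1.92]
time: 9.02
tool_pos: [0.5155, -0.0086, 0.1835]
tool_rot: [3.139, 0.001, 1.388]
contact_force: [-0.9, -6.3, 7.2]
opening: 0.0395
grip_force: 30.0
shift [-22.8  -0.2   0. ] roll -0.001 t 9.02 pos [ 0.5155 -0.0086  0.1835] F [-0.9 -6.3  7.2] open 0.0395 grip 30.0
slope lift, edge lift, n [2.4000e-01 1.3400e+00 3.1055e+03] sd [0.3  0.13 2.6 ]
```

```bash
python3 -m crank '[[-1,2,0,0,0],[-1,4,0,0,0],[-1,6,0,0,0],[-1,8,0,0,0],[-1,10,0,0,0],[-1,12,0,0,0],[-1,14,0,0,0],[-1,15,0,0,0],[-1,15,0,0,0],[-1,15,0,0,0]]'; python3 -c "
from h import *
go([.5155,-.0086,.1835],1.389); lift(); p,d,c=load('top'); save(p,'pics/g.png',(90,190,370,310),2.8); p,d,c=cam('side'); print(np.round(p[0,0]))"
```

```text
time: 10.05
tool_pos: [0.5182, 0.0059, 0.1835]
tool_rot: [3.139, 0.001, 1.388]
contact_force: [-1.1, -7.0, 8.4]
opening: 0.0396
grip_force: 30.0
shift [-14.8  -0.    0. ] roll -0.001 t 10.05 pos [0.5182 0.0059 0.1835] F [-1.1 -7.   8.4] open 0.0396 grip 30.0
slope lift, edge lift, n [   4.76    5.83 2768.25] sd [0.29 0.14 5.45]
[71 67 64]
```

View pics/g.png

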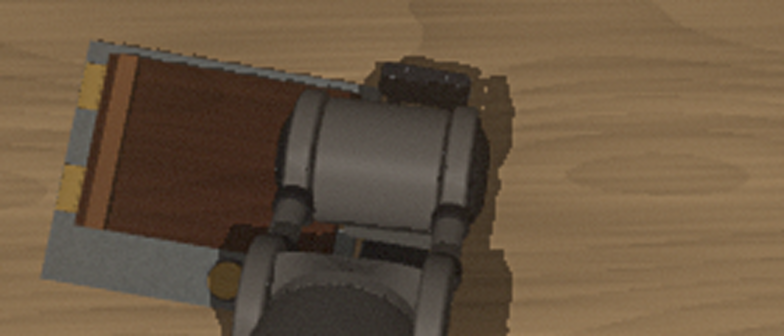

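The board edge has lifted about 5.1 mm over its baseline. That matches the push geometry, and the hold is steady with nothing else touched. I'll hand in.

```bash
python3 -c "
from cell import ticket
print(ticket.hand_in())"
```

```text
the job is handed in; nothing more can be done
None
```

I handed the job in with the dog pressed home (cap top measured at 32.6 mm) and the wedge still gripped in the channel, holding the board edge about 5 mm up; the hammer, tape and offcut were not approached, and the hand-in gave no verdict.

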